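# Back the objective onto its thread, then screw it home

### The arm

A 7-joint arm with a two-finger parallel gripper is mounted at the origin on the work surface; the furniture and walls round the work are solid. World frame = base frame: x ahead of the robot, y to its left, z up, the work surface at z = 0. Lengths are in m, angles in rad, forces in N, time in s.
With the tool pointing down it reaches from about 0.425 to 0.925 m from the base axis. Payload 6.8 kg.
Tool frame: the origin (TCP) lies at the very end of the fingers, on their centre line; the grasp point (between the pads) lies 19 mm behind it; z points along the fingers, x is the direction in which the jaws open and shut, and the axes are right-handed (so a half turn about z gives the same grasp; the last joint's range is limited). The gripper opens to 85 mm and grips with 20 to 120 N. Pads are 22 mm wide; open, the fingers measure 114 mm over their backs; the gripper's body (76 mm by 85 mm) begins 54 mm behind the grasp point. The pads swing forward as they close: fully open they stand 13 mm farther back than shut.
Start: joints at [-1.24, 0.477, 0.022, 1.555, -0.011, 1.109, -0.083], TCP at [0.287, 0.611, 0.209] pointing down, gripper open.
Joint ranges: [-2.96, 2.96], [-0.34, 2.1], [-1.41, 1.46], [0.24, 2.44], [-1.37, 4.51], [0.17, 1.92], [-2.96, 2.96]. Speed limits (rad/s): [2.39, 2.39, 3.14, 3.14, 3.14, 3.14, 3.14].

### API

Orientations are given as a rotation vector (axis times angle).
In Python, from bench import r, grab_frame gives the robot as it stands. The module is installed in compiled form; this text tells all that it offers.
- The arm moves only by the tool send_rows, never from a script. Its argument "series" is a list of rows, each a list of 2 entries, a list of its own where there are three numbers: the shift along the tool's x, y, z in m, then the turn, a rotation vector about the tool's x, y, z in units of 5 degrees (1.0 is 5 degrees). A call has 1 to 20 rows; each row shifts and turns the commanded pose from where the row before left it, along the tool's axes as they then stand; what a row does not reach is not made up. A row lasts 1/8 s, in which the tool goes at most 62.5 mm and 10.7 degrees, less where a joint would pass 70% of its speed; a pose out of reach is approached as far as the arm can. A call is refused whole if a number of a shift passes 0.0625 or a number of a turn 1, either way. A call with a gripper value outside its range is refused whole. "fingers" is the closure in counts, from 0 (fully open) to 255 (shut), set as the call begins (left out, the last holds). The fingers move at their own pace and stop on an object; "grip_force" is the grip in N (left out, the last holds). Time passes only in rows, so rows that do not move let the fingers close. It gives the time, the measured TCP pose, the force and the opening at its end, in the units of the state.
- r.get_obs(): the state, without advancing time (a new reading comes with each control period).
- grab_frame(name): name is "scene" or "top" or "wrist"; returns a dict with "frame" (420x560x3 uint8, red, green, blue), "fx", "fy", "cx", "cy" (pixels), "origin" and "rotation" of the camera in the world; the wrist camera has in their place "T_tool_cam" (4x4, takes a point from camera to tool coordinates, whose origin is the TCP and whose axes are the tool frame's). Camera axes: x right, y down, z forward; pixel columns grow to the right and rows downward; lengths in m; the calibration is good to about 2 mm. The wrist camera is an equidistant fisheye: a pixel r from the principal point sees the ray r / f radians off the axis. A picture is of the moment at which its call begins: read the wrist's pose just before it. There is no depth.
- r.hand_in(): hands the job in, once; it reports no verdict.
The state is a dict: "clock": time; "joints": joint angles; "qvel": joint speeds; "tau": joint torques, N m; "tcp_pos": TCP position; "orientation": TCP orientation; "contact_force": force on the tool from outside, world axes, zero at the start; "moment": the same for the moment, N m; "grip_width": finger opening in m.
Only numpy, scipy, OpenCV 4.12 (cv2) and the standard library are available. Lean on these libraries where they do the work, as an engineer would, in place of code of your own. Each camera call takes 0.05 s, during which the arm holds its last target.

### The job

The tallest of the three microscope objectives on the round nosepiece was set down on top of its thread and stands proud of its collar. Without lifting it out, turn it backward (counter-clockwise seen from above) until it drops a step into the thread, then, keeping it down, forward (clockwise) as far as it will go, and let go of it. Do not knock the reagent bottle.

Things in the scene. Friction and masses are not known exactly. Their poses are not given: they have to be found in the camera images.
- objective: Tallest objective, loose, 82 mm tall. Origin: centre of its foot; z up. Bright barrel d32 (z 0-17.5) with 3 thread lugs 120 deg apart (out to r24, z 0-4), flange d56 (z 17.5-21.5), round knurled dark body d40 (z 21.5-66: grip here, any direction), cone to d20. +x goes through one lug, marked by a white line on the flange. Starts 10 mm above home, +x 41-57 deg clockwise of the nosepiece's +x.
- nosepiece: Grey disc fixed to the bench, d196, 8 mm thick. Origin: centre of underside, z up. Three bright collars (d62, tops at z 24) 58 mm from its centre: the objective's at +x; at 120 and 240 deg counter-clockwise two fixed, seated objectives (d42, top z 58; d34, top z 72). Low centre knob, top z 22. White line outside each collar: thread start (for the +x collar: along nosepiece +x).
- socket (a point): Axis of the +x collar at its floor (z 8): here the objective's foot rests when home (2 mm side play). Lugs start on top of ledges; with the two white lines within 12 deg they can fall 10 mm to the floor (if gripped, lower it). A rib stops them 15 deg counter-clockwise of the line. Down, they turn clockwise under the ledges (underside 7 mm above floor) to a stop about 65 deg clockwise of the line.
- buffer_bottle: White reagent bottle with blue cap, d48, 104 mm tall, standing loose to the left of the nosepiece; a bystander. Origin: centre of its underside.
There are look-alikes about, which are no part of the job. What is shaped like the objective but turquoise is not meant.

How it is judged:
On the way:
1. the objective, turned back to the thread start, has dropped a step (foot within 4 mm of the collar floor, white lines within 25 degrees) (z of objective in the frame of nosepiece below 0.012 m and horizontal distance between objective and socket below 0.005 m and angle between the x axis of objective and the x axis of nosepiece, either way round below 0.44 rad), for 0.1 s.
At the end, for the whole second after the job is handed in: The objective is released and at rest, upright within about 8 degrees, its foot within 2.5 mm of the collar floor and 5 mm of the collar axis, and turned at least 48 degrees clockwise of the thread start (the stop is at about 65) (z of objective in the frame of nosepiece below 0.0105 m and horizontal distance between objective and socket below 0.005 m and angle between objective's own z axis and vertical below 0.15 rad and angle between the x axis of objective and the x axis of nosepiece, either way round above 0.84 rad and linear speed of objective below 0.01 m/s and angular speed of objective below 0.1 rad/s); the robot touches nothing.
It fails at once if the objective is lifted out of its collar (more than 15 mm above its start) (z of objective in the frame of nosepiece above 0.033 m).
It fails at once if the reagent bottle is knocked (tipped by more than 20 degrees or moved by more than 20 mm) (angle between buffer_bottle's own z axis and vertical above 0.35 rad or distance of buffer_bottle from where it was at the start of the episode above 0.02 m).
It also fails if it takes over 40 s, if anything falls off the work surface, if the arm or the gripper's body presses on something with over 40 N, if the wrist force passes 120 N, or if a joint passes its speed limit or range.

## Working session

There is one attempt and no reset: what is moved stays moved. The work goes in short steps, Python scripts to look and compute and a tool call to move; the robot and the scene stay as the last step left them, time stands still between calls to the robot, and variables do not carry over. Pictures are saved under pics/ and viewed, and the job is handed in when it is done.

Besides the shell and the picture viewer there is one more tool, called after "Call:" in YAML: its name, and indented under it one key for each argument. send_rows: Moves the arm, as the interface text tells. Its arguments: {"type":"object","properties":{"series":{"type":"array"},"fingers":{"type":"number"},"grip_force":{"type":"number"}},"required":["series"]}

```bash
mkdir -p pics
python3 - <<'E'
from bench import r, grab_frame
import cv2,pickle
o=r.get_obs();print({k:o[k] for k in('clock','tcp_pos','orientation','contact_force','grip_width')})
for n in("scene","top"):
    f=grab_frame(n);pickle.dump(f,open(f'pics/{n}0.pkl','wb'));cv2.imwrite(f'pics/{n}0.png',f['frame'][:,:,::-1])
    print(n,f['fx'],f['cx'],f['cy'],f['origin'],f['rotation'])
E
```

```text
{'clock': 0.0, 'tcp_pos': array([0.28655441, 0.61045587, 0.20829735]), 'orientation': array([ 2.65076980e+00,  1.68404347e+00, -2.33003200e-03]), 'contact_force': array([0.00761969, 0.01957487, 0.1968478 ]), 'grip_width': 0.08568350153367203}
scene 429.55098491442743 280.21919633349074 211.0566257224122 [0.32265552 0.5702017  0.99136505] [-0.43737243  2.89053644 -0.91400398]
top 417.5009515623649 284.1185179320056 203.55867750302272 [ 0.38264659 -0.05995987  1.17763318] [-2.14421193  2.20082257 -0.11324847]
```

View pics/scene0.png

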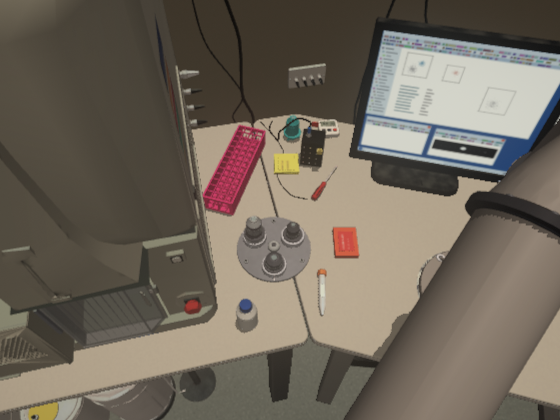

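View pics/top0.png

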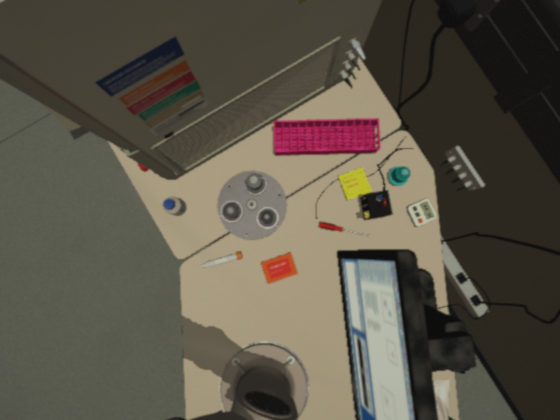

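```bash
cat > h.py <<'E'
import numpy as np,cv2,pickle
from scipy.spatial.transform import Rotation as R
def load(n): return pickle.load(open(f'pics/{n}.pkl','rb'))
def Rm(f):
    a=np.array(f['rotation']); return a if a.shape==(3,3) else R.from_rotvec(a).as_matrix()
def proj(f,p):
    c=Rm(f).T@(np.array(p)-f['origin']); return np.array([f['cx']+f['fx']*c[0]/c[2],f['cy']+f['fy']*c[1]/c[2]])
def cast(f,u,v,z):
    d=Rm(f)@np.array([(u-f['cx'])/f['fx'],(v-f['cy'])/f['fy'],1]); o=np.array(f['origin']); return o+d*(z-o[2])/d[2]
E
python3 - <<'E'
from h import *
t=load('top0');s=load('scene0')
print(proj(t,[0,0,0]),proj(t,[.287,.611,.2]))
print('top disc',cast(t,252,205,.008),'scene disc',cast(s,274,248,.008))
print('scene tall?',cast(t,255,182,.09))
c=t['frame'][155:255,190:310];cv2.imwrite('pics/topc.png',cv2.resize(c,None,fx=6,fy=6,interpolation=2)[:,:,::-1])
c=s['frame'][205:285,225:325];cv2.imwrite('pics/scc.png',cv2.resize(c,None,fx=7,fy=7,interpolation=2)[:,:,::-1])
E
```

```text
[264.21799498 387.37000916] [ -8.20977894 294.71880201]
top disc [0.49742221 0.02333183 0.008     ] scene disc [0.49463564 0.02713801 0.008     ]
scene tall? [0.54995352 0.00847382 0.09      ]
```

View pics/topc.png

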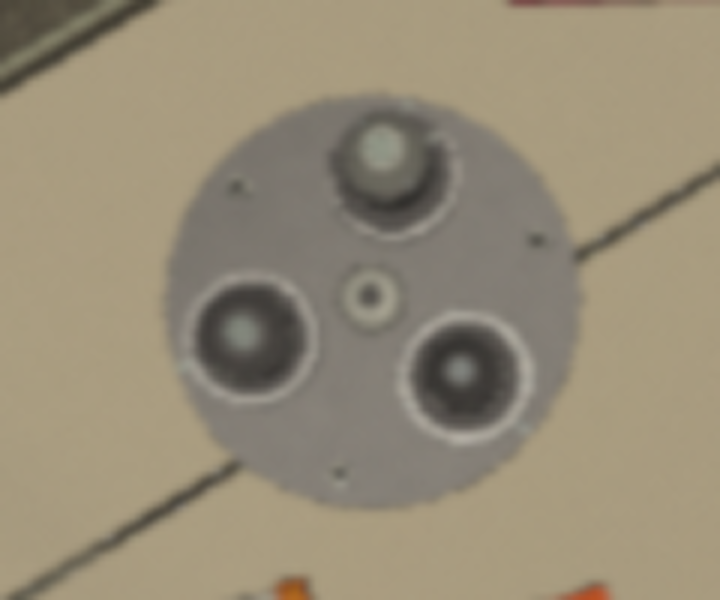

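View pics/scc.png

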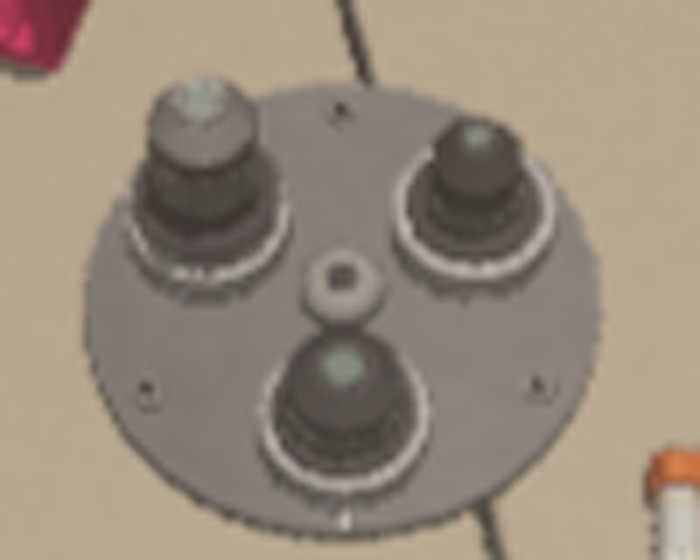

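Run:
```python
from h import *
t=load('top0');s=load('scene0')
T=lambda x,y:(x/6+190-.4,y/6+155-.4)
S=lambda x,y:(x/7+225-.4,y/7+205-.4)
for nm,f,P,C in(('top',t,T,dict(left=(248,338,.024),right=(466,376,.024),knob=(370,296,.022),Ll=(185,362,.008),Lr=(530,432,.008),Lt=(408,105,.008),disc=(374,302,.008),ttop=(383,145,.1),h1=(237,186,.008),h2=(537,240,.008),h3=(340,473,.008))),
 ('scene',s,S,dict(right=(474,210,.024),bot=(345,413,.024),knob=(342,280,.022),Lb=(345,520,.008),ttop=(203,98,.1),disc=(342,312,.008),h1=(340,110,.008),h2=(148,390,.008),h3=(538,387,.008)))):
  for k,(x,y,z) in C.items(): print(nm,k,cast(f,*P(x,y),z)[:2].round(4))
print('bottle',cast(t,172,206,.1),cast(s,246,305,.1))
```

```text
top left [0.4808 0.0808]
top right [ 0.4607 -0.0194]
top knob [0.4991 0.0243]
top Ll [0.4717 0.1124]
top Lr [ 0.4348 -0.0481]
top Lt [0.5907 0.0057]
top disc [0.4976 0.0235]
top ttop [0.557  0.0118]
top h1 [0.5542 0.087 ]
top h2 [ 0.5249 -0.0536]
top h3 [0.418  0.0408]
scene right [ 0.4578 -0.0175]
scene bot [0.4784 0.0794]
scene knob [0.4966 0.0255]
scene Lb [0.468  0.1126]
scene ttop [0.5527 0.0124]
scene disc [0.4949 0.0309]
scene h1 [ 0.5232 -0.0559]
scene h2 [0.5533 0.0839]
scene h3 [0.4161 0.0397]
bottle [0.49115577 0.22390559 0.1       ] [0.49390949 0.23369417 0.1       ]
```

Run:
```python
from h import *
t=load('top0');s=load('scene0')
def tri(a,b):
    A=[];B=[]
    for f,(u,v) in((t,a),(s,b)):
        d=Rm(f)@np.array([(u-f['cx'])/f['fx'],(v-f['cy'])/f['fy'],1]);d/=np.linalg.norm(d);P=np.eye(3)-np.outer(d,d);A.append(P);B.append(P@f['origin'])
    x=np.linalg.lstsq(np.vstack(A),np.hstack(B),rcond=None)[0];return x
print('red button',tri((143,167),(192,306)))
for p in((180,175),(112,143),(240,112),(345,40)):
  print(p,[cast(t,*p,z).round(3)[:2].tolist() for z in(0,.1,.3)])
print([cast(s,215,295,z).round(3)[:2].tolist() for z in(0,.02,.1,.3)],[cast(s,187,130,z).round(3)[:2].tolist() for z in(0,.02,.1,.3)])
c=t['frame'][0:220,80:380];cv2.imwrite('pics/hoodt.png',cv2.resize(c,None,fx=2.6,fy=2.6,interpolation=2)[:,:,::-1])
```

```text
red button [0.58929987 0.28554246 0.14414891]
(180, 175) [[0.589, 0.227], [0.572, 0.203], [0.537, 0.154]]
(112, 143) [[0.687, 0.422], [0.662, 0.381], [0.61, 0.3]]
(240, 112) [[0.77, 0.054], [0.737, 0.044], [0.671, 0.025]]
(345, 40) [[0.98, -0.26], [0.93, -0.243], [0.828, -0.209]]
[[0.595, 0.194], [0.59, 0.202], [0.568, 0.232], [0.513, 0.308]] [[0.897, -0.313], [0.885, -0.295], [0.839, -0.223], [0.723, -0.045]]
```

View pics/hoodt.png

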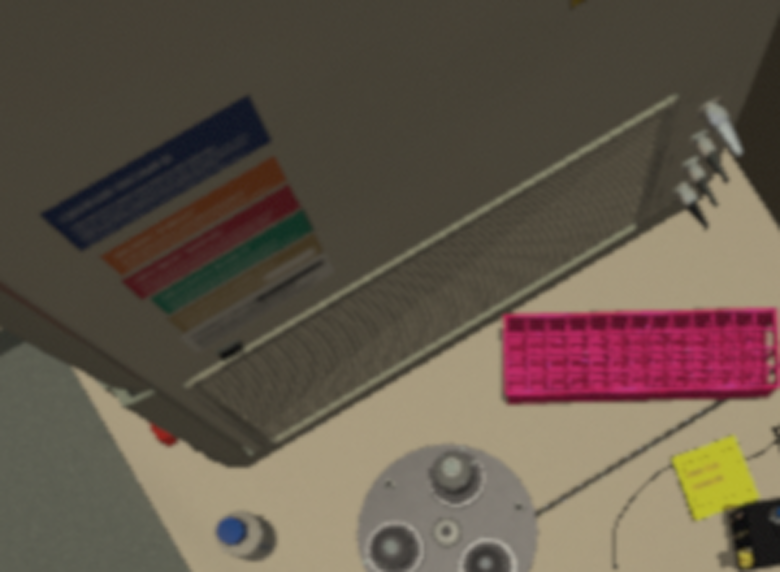

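Call:
send_rows:
  series:
    - [[-0.0294,0.0196,0],[0,0,0]]
    - [[-0.0294,0.0196,0],[0,0,0]]
    - [[-0.0294,0.0196,0],[0,0,0]]
    - [[-0.0294,0.0196,0],[0,0,0]]
    - [[-0.0294,0.0196,0],[0,0,0]]
    - [[-0.0294,0.0196,0],[0,0,0]]
    - [[-0.0294,0.0196,0],[0,0,0]]
    - [[-0.0294,0.0196,0],[0,0,0]]
  fingers: 0

```text
clock: 1.1
tcp_pos: [0.3287, 0.3301, 0.209]
orientation: [2.651, 1.685, -0.001]
contact_force: [-0.5, 0.5, 0.2]
grip_width: 0.0854
```

Call:
send_rows:
  series:
    - [[-0.0193,0.0337,0],[0,0,0]]
    - [[-0.0193,0.0337,0],[0,0,0]]
    - [[-0.0193,0.0337,0],[0,0,0]]
    - [[-0.0193,0.0337,0],[0,0,0]]
    - [[-0.0193,0.0337,0],[0,0,0]]
    - [[-0.0193,0.0337,0],[0,0,0]]
    - [[-0.0193,0.0337,0],[0,0,0]]
    - [[-0.0193,0.0337,0],[0,0,0]]
    - [[-0.0193,0.0337,0],[0,0,0]]
    - [[-0.0193,0.0337,0],[0,0,0]]
    - [[0,0,0],[0,0,1]]
    - [[0,0,0],[0,0,1]]
    - [[0,0,0],[0,0,1]]
    - [[0,0,0],[0,0,1]]
    - [[0,0,0],[0,0,1]]
    - [[0,0,0],[0,0,1]]
    - [[0,0,0],[0,0,1]]
    - [[0,0,0],[0,0,1]]
    - [[0,0,0],[0,0,1]]
    - [[0,0,0],[0,0,1]]

```text
clock: 3.6
tcp_pos: [0.5515, 0.0137, 0.2089]
orientation: [3.116, 0.402, -0.001]
contact_force: [-0.4, 0.6, 0.4]
grip_width: 0.0855
```

Run:
```python
from bench import r, grab_frame
from h import *
o=r.get_obs();print(o['clock'],o['tcp_pos'],o['joints'].round(3) if hasattr(o['joints'],'round') else o['joints'])
f=grab_frame('wrist');f['pos']=o['tcp_pos'];f['ori']=o['orientation'];pickle.dump(f,open('pics/w1.pkl','wb'))
print(f['T_tool_cam'],f['fx'],f['cx'],f['cy']);cv2.imwrite('pics/w1.png',f['frame'][:,:,::-1])
```

```text
3.6 [0.55147879 0.01365508 0.20893949] [-0.58   0.3    0.545  1.882 -0.182  1.01   0.299]
[[ 9.99999642e-01 -8.43333308e-04 -6.19517545e-05 -1.10519901e-05]
 [ 8.20236741e-04  9.49581003e-01  3.13520728e-01 -8.04848877e-02]
 [-2.05574264e-04 -3.13520667e-01  9.49581355e-01 -1.66852064e-01]
 [ 0.00000000e+00  0.00000000e+00  0.00000000e+00  1.00000000e+00]] 325.19226210127806 282.72417826479574 208.65931891066637
```

View pics/w1.png

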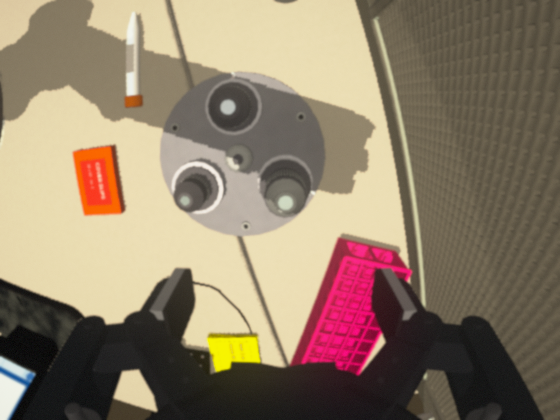

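```bash
cat >> h.py <<'E'
def wcam(f):
    M=np.eye(4);M[:3,:3]=R.from_rotvec(f['ori']).as_matrix();M[:3,3]=f['pos'];return M@np.array(f['T_tool_cam'])
def wcast(f,u,v,z):
    a=(u-f['cx'])/f['fx'];b=(v-f['cy'])/f['fy'];th=np.hypot(a,b)
    d=np.array([a/th*np.sin(th),b/th*np.sin(th),np.cos(th)]);C=wcam(f);d=C[:3,:3]@d;o=C[:3,3];return o+d*(z-o[2])/d[2]
E
python3 - <<'E'
from h import *
f=load('w1');c=f['frame'][60:245,150:335];cv2.imwrite('pics/w1c.png',cv2.resize(c,None,fx=3.2,fy=3.2,interpolation=2)[:,:,::-1])
c=f['frame'][150:225,250:325];cv2.imwrite('pics/w1d.png',cv2.resize(c,None,fx=8,fy=8,interpolation=2)[:,:,::-1])
E
```

```text
(no output)
```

View pics/w1c.png

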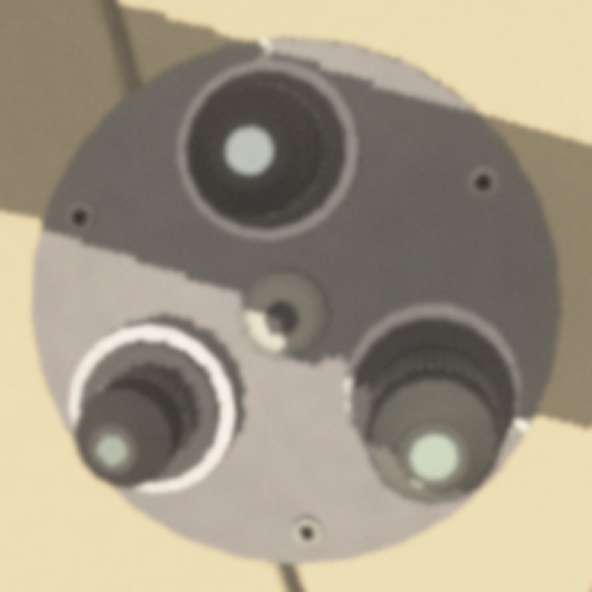

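View pics/w1d.png

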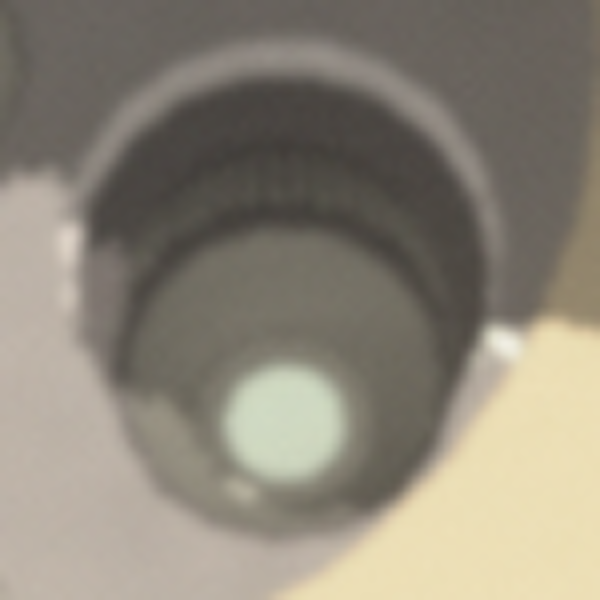

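Run:
```python
from h import *
f=load('w1');P=lambda x,y:(150+x/3.2-.35,60+y/3.2-.35);Q=lambda x,y:(250+x/8-.45,150+y/8-.45)
for k,(p,z) in dict(top=(Q(284,422),.1),line=(Q(505,343),.008),line2=(P(266,46),.008),big=(P(268,148),.024),small=(P(155,407),.024),bigtop=(P(249,151),.058),smalltop=(P(112,450),.072),h1=(P(80,216),.008),h2=(P(484,182),.008),h3=(P(307,531),.008)).items(): print(k,p,wcast(f,*p,z)[:2].round(4))
```

```text
top (285.05, 202.3) [0.5545 0.0097]
line (312.675, 192.425) [0.5907 0.0024]
line2 (232.775, 74.025) [0.468  0.1125]
big (233.4, 105.9) [0.4799 0.078 ]
small (198.0875, 186.8375) [ 0.4602 -0.0199]
bigtop (227.4625, 106.8375) [0.4793 0.0771]
smalltop (184.65, 200.275) [ 0.4586 -0.0219]
h1 (174.65, 127.15) [0.4148 0.0388]
h2 (300.9, 116.525) [0.5539 0.0841]
h3 (245.5875, 225.5875) [ 0.5234 -0.0585]
```

Call:
send_rows:
  series:
    - [[0.0017,0.0032,0],[0,0,0]]
    - [[0,0,0.0205],[0,0,0]]
    - [[0,0,0.0205],[0,0,0]]
    - [[0,0,0.0205],[0,0,0]]
    - [[0,0,0.0205],[0,0,0]]
    - [[0,0,0.0205],[0,0,0]]
    - [[0,0,0.0205],[0,0,0]]
    - [[0,0,0.0205],[0,0,0]]
    - [[0,0,0.0205],[0,0,0]]
    - [[0,0,0],[0,0,0]]
    - [[0,0,0],[0,0,0]]

```text
clock: 5.03
tcp_pos: [0.5549, 0.0108, 0.0459]
orientation: [3.115, 0.407, 0.001]
contact_force: [-0.6, 0.2, 0.2]
grip_width: 0.0856
```

Run:
```python
from bench import r, grab_frame
from h import *
o=r.get_obs();print(o['clock'],o['tcp_pos'],o['joints'],o['contact_force'])
f=grab_frame('wrist');f['pos']=o['tcp_pos'];f['ori']=o['orientation'];pickle.dump(f,open('pics/w2.pkl','wb'))
cv2.imwrite('pics/w2.png',f['frame'][:,:,::-1])
```

```text
5.025 [0.55487353 0.01077995 0.04585817] [-0.46924173  0.53094788  0.43685238  1.99800783 -0.34595932  0.6835762
  0.44567261] [-0.64138889  0.20800281  0.22845021]
```

View pics/w2.png

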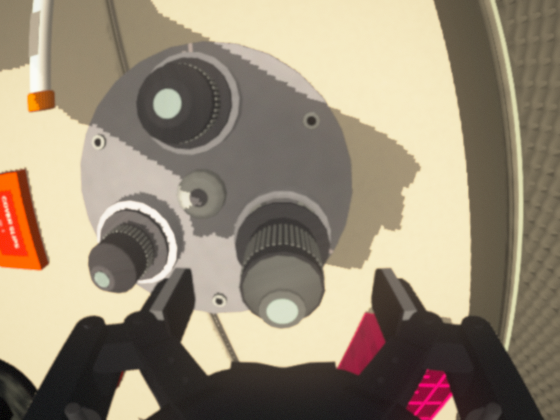

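Run:
```python
from h import *
f=load('w2');print(wcast(f,282,312,.1))
g=f['frame'][290:330,255:310].astype(int);m=((g[:,:,1]>165)).astype(np.uint8);ys,xs=np.where(m);print(xs.mean()+255,ys.mean()+290,m.sum(),np.ptp(xs),np.ptp(ys));print(wcast(f,xs.mean()+255,ys.mean()+290,.1))
C=wcam(f);print(C[:3,3])
```

```text
[0.55521751 0.00792952 0.1       ]
281.98285714285714 315.93904761904764 1050 54 31
[0.55575383 0.00586691 0.1       ]
[0.53406777 0.0885624  0.21269434]
```

Call:
send_rows:
  series:
    - [[0,0,0],[0,0,0]]
    - [[0,0,0],[0,0,0]]
    - [[0,0,0],[0,0,0]]
    - [[0,0,0],[0,0,0]]
    - [[0,0,0],[0,0,0]]
    - [[0,0,0],[0,0,0]]
    - [[0,0,0],[0,0,0]]
    - [[0,0,0],[0,0,0]]
  fingers: 255
  grip_force: 40

```text
clock: 6.08
tcp_pos: [0.5545, 0.011, 0.0459]
orientation: [-3.115, -0.406, -0.001]
contact_force: [-1.4, -0.3, 5.0]
grip_width: 0.0374
```

Call:
send_rows:
  series:
    - [[0,0,0],[0,0,-1]]
    - [[0,0,0],[0,0,-1]]
    - [[0,0,0],[0,0,-1]]
    - [[0,0,0],[0,0,-1]]
    - [[0,0,0],[0,0,-1]]
    - [[0,0,0],[0,0,-1]]
    - [[0,0,0],[0,0,-1]]
    - [[0,0,0],[0,0,-1]]
    - [[0,0,0],[0,0,-1]]
    - [[0,0,0],[0,0,-0.8]]
    - [[0,0,0],[0,0,0]]

```text
clock: 7.45
tcp_pos: [0.5541, 0.0109, 0.0452]
orientation: [-2.667, -1.66, 0.0]
contact_force: [0.5, -0.5, -3.0]
grip_width: 0.0371
```

Run:
```python
from bench import r, grab_frame
from h import *
o=r.get_obs();print(o['clock'],o['tcp_pos'],o['contact_force'],o['moment'],o['joints'][6])
x=R.from_rotvec(o['orientation']).as_matrix()[:,0];print(np.degrees(np.arctan2(x[1],x[0])))
f=grab_frame('wrist');f['pos']=o['tcp_pos'];f['ori']=o['orientation'];pickle.dump(f,open('pics/w3.pkl','wb'))
cv2.imwrite('pics/w3.png',f['frame'][:,:,::-1])
t=grab_frame('top');pickle.dump(t,open('pics/top3.pkl','wb'))
cv2.imwrite('pics/t3.png',cv2.resize(t['frame'][130:250,180:340],None,fx=4.8,fy=4.8,interpolation=2)[:,:,::-1])
```

```text
7.45 [0.55408984 0.01086741 0.04515521] [ 0.52051927 -0.45215568 -2.95275804] [-0.01235706 -0.00356741  0.0162471 ] 1.12942634017959
63.81029495906469
```

View pics/w3.png

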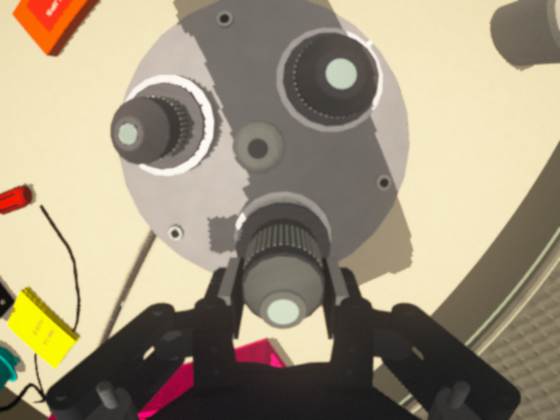

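Call:
send_rows:
  series:
    - [[0,0,0.0025],[0,0,0]]
    - [[0,0,0.0025],[0,0,0]]
    - [[0,0,0],[0,0,0]]

```text
clock: 7.92
tcp_pos: [0.554, 0.0111, 0.04]
orientation: [-2.666, -1.661, 0.001]
contact_force: [-1.0, 0.8, -1.5]
grip_width: 0.0372
```

Call:
send_rows:
  series:
    - [[0,0,0.0025],[0,0,0]]
    - [[0,0,0.0025],[0,0,0]]
    - [[0,0,0],[0,0,0]]

```text
clock: 8.3
tcp_pos: [0.5546, 0.011, 0.0359]
orientation: [-2.666, -1.661, -0.001]
contact_force: [-2.6, 0.8, 6.0]
grip_width: 0.0374
```

Call:
send_rows:
  series:
    - [[0,0,0],[0,0,1]]
    - [[0,0,0],[0,0,1]]
    - [[0,0,0],[0,0,1]]
    - [[0,0,0],[0,0,1]]
    - [[0,0,0],[0,0,1]]
    - [[0,0,0],[0,0,1]]
    - [[0,0,0],[0,0,1]]
    - [[0,0,0],[0,0,1]]
    - [[0,0,0],[0,0,1]]
    - [[0,0,0],[0,0,1]]
    - [[0,0,0],[0,0,1]]
    - [[0,0,0],[0,0,0]]

```text
clock: 9.8
tcp_pos: [0.5552, 0.011, 0.0359]
orientation: [3.132, 0.242, 0.003]
contact_force: [0.8, -0.7, 5.0]
grip_width: 0.0374
```

```bash
cat > st.py <<'E'
from bench import r
from h import *
o=r.get_obs();x=R.from_rotvec(o['orientation']).as_matrix()[:,0]
print(o['clock'],o['tcp_pos'],o['contact_force'],o['moment'],o['joints'][6],np.degrees(np.arctan2(x[1],x[0])))
E
python3 st.py
```

```text
9.8 [0.55524705 0.01095391 0.03590052] [ 0.78791905 -0.74599819  4.99930448] [-0.08791878  0.04177801 -0.01845705] 0.3759083107907358 8.854607992983754
```

Call:
send_rows:
  series:
    - [[0,0,0],[0,0,0.5]]
    - [[0,0,0],[0,0,0.5]]
    - [[0,0,0],[0,0,0.5]]
    - [[0,0,0],[0,0,0]]

```text
clock: 10.3
tcp_pos: [0.5553, 0.011, 0.0359]
orientation: [-3.141, -0.037, -0.003]
contact_force: [-0.3, 0.7, 6.1]
grip_width: 0.0376
```

```bash
python3 st.py
```

```text
10.3 [0.55527642 0.01104372 0.03593377] [-0.340379    0.68591534  6.11317617] [ 0.00786962  0.01245693 -0.08280333] 0.27338956695000133 1.3360672665025517
```

Call:
send_rows:
  series:
    - [[0,0,0],[0,0,0.5]]
    - [[0,0,0],[0,0,0.5]]
    - [[0,0,0],[0,0,0]]

```text
clock: 10.68
tcp_pos: [0.5552, 0.0111, 0.0359]
orientation: [-3.14, 0.1, -0.003]
contact_force: [-0.3, 0.5, 7.8]
grip_width: 0.0377
```

```bash
python3 st.py
```

```text
10.675 [0.55522854 0.01108036 0.03592771] [-0.32407022  0.53959262  7.82971485] [0.0125717  0.04878588 0.00456568] 0.20536563682233205 -3.6603916273864554
```

Call:
send_rows:
  series:
    - [[0,0,0],[0,0,0.5]]
    - [[0,0,0],[0,0,0.5]]
    - [[0,0,0],[0,0,0]]

```text
clock: 11.05
tcp_pos: [0.555, 0.0112, 0.0358]
orientation: [-3.132, 0.236, -0.002]
contact_force: [-0.7, -0.1, 6.3]
grip_width: 0.0376
```

```bash
python3 st.py;  python3 - <<'E'
from bench import r, grab_frame
from h import *
o=r.get_obs();f=grab_frame('wrist');f['pos']=o['tcp_pos'];f['ori']=o['orientation'];pickle.dump(f,open('pics/w4.pkl','wb'))
cv2.imwrite('pics/w4.png',f['frame'][:,:,::-1])
s=grab_frame('scene')
cv2.imwrite('pics/s4.png',cv2.resize(s['frame'][190:310,200:360],None,fx=4.8,fy=4.8,interpolation=2)[:,:,::-1])
E
```

```text
11.05 [0.55501187 0.01116401 0.03582862] [-0.68200036 -0.06144122  6.30010069] [0.04806102 0.09784703 0.00256484] 0.137526074674141 -8.634823078815712
```

View pics/w4.png

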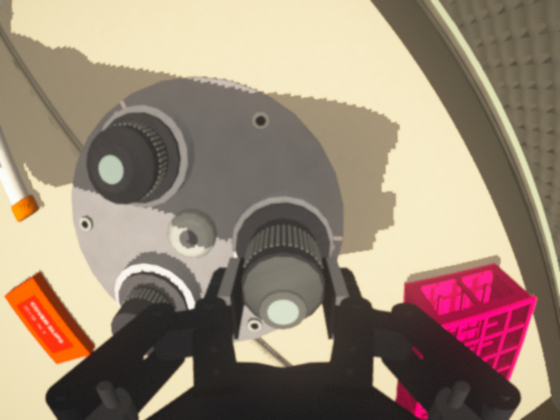

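View pics/s4.png

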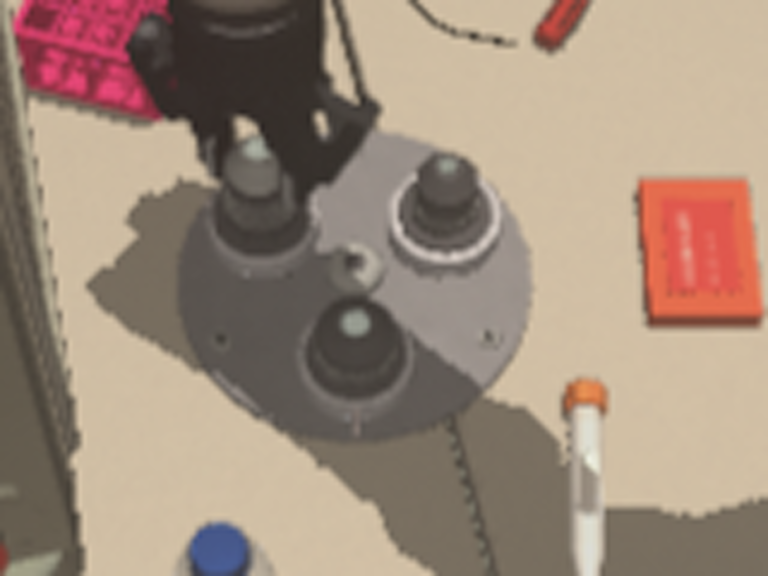

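Call:
send_rows:
  series:
    - [[0,0,0],[0,0,0.5]]
    - [[0,0,0],[0,0,0.5]]
    - [[0,0,0],[0,0,0]]

```text
clock: 11.52
tcp_pos: [0.5552, 0.0119, 0.0359]
orientation: [-3.119, 0.371, -0.002]
contact_force: [-1.8, 1.1, 7.0]
grip_width: 0.0375
```

```bash
python3 st.py
```

```text
11.525 [0.55521406 0.01185765 0.03585624] [-1.78159136  1.14314967  6.99054197] [0.43838802 0.02799192 0.31117055] 0.07006515820766336 -13.559469883070014
```

Call:
send_rows:
  series:
    - [[0,0,0],[0,0,0.5]]
    - [[0,0,0],[0,0,0.5]]

```text
clock: 11.78
tcp_pos: [0.5558, 0.0128, 0.0359]
orientation: [-3.098, 0.506, -0.003]
contact_force: [2.0, 3.5, 5.3]
grip_width: 0.0379
```

```bash
python3 st.py
```

```text
11.775 [0.55581807 0.01276322 0.03590302] [2.00988063 3.54368448 5.30951116] [ 0.78889745 -0.38508833  0.61930607] 0.0016774312765617794 -18.554023109751743
```

Call:
send_rows:
  series:
    - [[0,0,0],[0,0,-0.3]]
    - [[0,0,0],[0,0,0]]
    - [[0,0,0],[0,0,0]]
    - [[0,0,0],[0,0,0]]
    - [[0,0,0],[0,0,0]]
    - [[0,0,0],[0,0,0]]
    - [[0,0,0],[0,0,0]]
  fingers: 0

```text
clock: 12.65
tcp_pos: [0.5543, 0.011, 0.0353]
orientation: [3.106, -0.468, -0.0]
contact_force: [-0.6, 0.4, 0.7]
grip_width: 0.0855
```

```bash
python3 st.py
```

```text
12.65 [0.55431892 0.01098124 0.03527793] [-0.58486244  0.41662817  0.66622616] [-0.04768177 -0.01380703  0.02371803] 0.022152900735545888 -17.13952856532426
```

Call:
send_rows:
  series:
    - [[0,0,-0.02],[0,0,0]]
    - [[0,0,-0.02],[0,0,0]]
    - [[0,0,-0.03],[0,0,0]]
    - [[0,0,-0.03],[0,0,0]]
    - [[0,0,-0.03],[0,0,0]]
    - [[0,0.03,-0.01],[0,0,0]]
    - [[0,0.03,0],[0,0,0]]
    - [[0,0.03,0],[0,0,0]]
    - [[0,0.03,0],[0,0,0]]
    - [[0,0.03,0],[0,0,0]]
    - [[0,0.03,0],[0,0,0]]
    - [[0,0,0],[0,0,0]]
    - [[0,0,0],[0,0,0]]

```text
clock: 14.28
tcp_pos: [0.5009, -0.1611, 0.1756]
orientation: [-3.106, 0.469, -0.0]
contact_force: [-1.1, 0.8, -0.7]
grip_width: 0.0853
```

```bash
python3 st.py;  python3 - <<'E'
from bench import r, grab_frame
from h import *
o=r.get_obs();f=grab_frame('wrist');f['pos']=o['tcp_pos'];f['ori']=o['orientation'];pickle.dump(f,open('pics/w5.pkl','wb'))
cv2.imwrite('pics/w5.png',f['frame'][:,:,::-1])
E
```

```text
14.275 [ 0.50091509 -0.16114961  0.17557375] [-1.07674279  0.80835828 -0.69694539] [-0.01931505 -0.05594241  0.01833816] 0.19599283087663805 -17.188674453911474
```

View pics/w5.png

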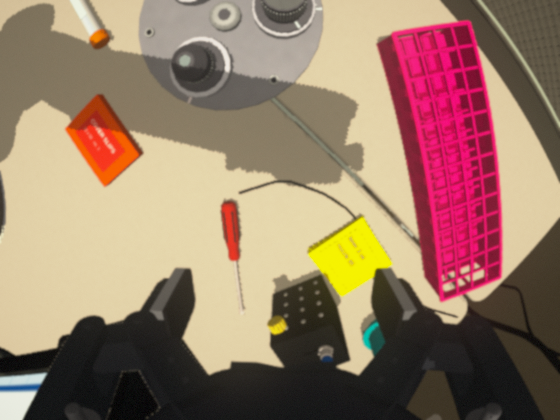

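Call:
send_rows:
  series:
    - [[0,-0.03,0],[0,0,0]]
    - [[0,-0.03,0],[0,0,0]]
    - [[0,0,0],[0,0,0]]
    - [[0,0,0],[0,0,0]]

```text
clock: 14.82
tcp_pos: [0.5188, -0.1035, 0.1753]
orientation: [3.106, -0.467, -0.0]
contact_force: [0.7, -1.0, -0.5]
grip_width: 0.0857
```

```bash
python3 st.py;  python3 - <<'E'
from bench import r, grab_frame
from h import *
o=r.get_obs();f=grab_frame('wrist');f['pos']=o['tcp_pos'];f['ori']=o['orientation'];pickle.dump(f,open('pics/w6.pkl','wb'))
cv2.imwrite('pics/w6.png',f['frame'][:,:,::-1])
C=wcam(f);p=np.linalg.inv(C)@np.array([.554,.011,.03,1]);th=np.arctan2(np.hypot(p[0],p[1]),p[2]);q=p[:2]/np.hypot(p[0],p[1])*th*f['fx'];u,v=int(q[0]+f['cx']),int(q[1]+f['cy']);print(u,v)
u0=max(u-45,0);v0=max(v-45,0);print(u0,v0);cv2.imwrite('pics/w6c.png',cv2.resize(f['frame'][v0:v0+90,u0:u0+90],None,fx=6.5,fy=6.5,interpolation=2)[:,:,::-1])
E
```

```text
14.825 [ 0.51880651 -0.10353357  0.17527472] [ 0.66596854 -0.98940253 -0.45713156] [-0.0628778   0.03060725  0.00927516] 0.08036214128194104 -17.08289345738881
282 64
237 19
```

View pics/w6c.png

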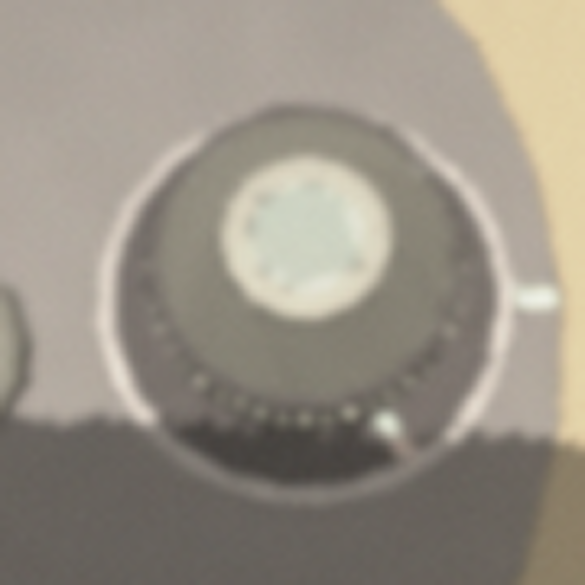

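Run:
```python
from h import *
f=load('w6');P=lambda x,y:(237+x/6.5-.42,19+y/6.5-.42)
ring=[wcast(f,*P(*p),.024)[:2] for p in((108,300),(505,300),(305,495),(165,430),(450,435))]
A=np.array(ring);M=np.c_[2*A,np.ones(len(A))];c=np.linalg.lstsq(M,(A**2).sum(1),rcond=None)[0];ctr=c[:2];print('ctr',ctr,np.sqrt(c[2]+ctr@ctr))
a=wcast(f,*P(385,420),.0295)[:2];b=wcast(f,*P(408,450),.0295)[:2];L=[wcast(f,*P(x,297),.008)[:2] for x in(520,556)]
for n,p in(('a',a),('b',b),('L0',L[0]),('L1',L[1])): d=p-ctr;print(n,np.hypot(*d),np.degrees(np.arctan2(d[1],d[0])))
d=b-a;print('dir',np.degrees(np.arctan2(d[1],d[0])));print('top',wcast(f,*P(307,237),.09),wcast(f,*P(307,237),.1))
```

```text
ctr [0.55515744 0.0107407 ] 0.02913505174404975
a 0.02155782569453354 -75.91765850363713
b 0.0270758742425956 -74.70472434255352
L0 0.033029616203407046 -11.777722209455924
L1 0.0386390224042373 -12.278835558586458
dir -69.9812801529215
top [0.55476869 0.0104152  0.09      ] [0.55428861 0.00894841 0.1       ]
```

Run:
```python
from bench import r, grab_frame
from h import *
t=grab_frame('top');cv2.imwrite('pics/t6.png',t['frame'][:,:,::-1])
for n,f in(('0',load('top0')),('now',t)):
    g=f['frame'][185:225,150:195].astype(int);m=(g[:,:,2]-g[:,:,0]>40);ys,xs=np.where(m);print(n,xs.mean()+150,ys.mean()+185)
print(r.hand_in())
```

```text
0 168.42857142857142 203.71428571428572
now 168.43055555555554 203.70833333333334
the job is handed in; nothing more can be done
None
```

The tallest objective is screwed home against its stop and released, and I handed the job in at about 15 s. The hand-in reports no verdict, so the checks below are my own.

**What I did**
- I gripped the knurled body at 40 N and turned the objective 49° counter-clockwise. The wrist force went from +5 N to −3 N, so it was then hanging free at the thread start.
- I lowered it 10 mm until it touched the floor with about 6 N.
- I turned it clockwise until the moment about its axis rose to 0.6 N m, then opened the fingers and backed off.

**Last checks**
- **Angle:** a wrist picture taken after release puts the flange's white line about 63° clockwise of the thread-start line. The limit is 48° and the stop is at about 65°.
- **Position:** the top of the objective lies over the collar centre to within about 1 mm when its height is taken as seated. The seated height itself comes from the 10 mm drop and the floor contact; I did not measure it separately.
- **Bottle:** its cap is at the same place in the top camera picture as at the start.
- **Gripper:** it is open and clear of everything.

**Disagreements**
- The cameras disagreed by 3–5 mm on the objective's sideways position before the grasp. The grasp held anyway.
- The stop appeared only after about 75–80° of clockwise tool turn. The objective had therefore probably been turned slightly past the thread start, or it slipped a few degrees in the grip at the end.

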